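# Click the deep socket onto the ratchet

## Robot

A 7-joint arm with a two-finger parallel gripper is mounted at the origin on the work surface. World frame = base frame: x ahead of the robot, y to its left, z up, the work surface at z = 0. Lengths are in m, angles in rad, forces in N, time in s.
With the tool pointing down it reaches from about 0.4 to 0.875 m from the base axis. Payload 19.3 kg.
Tool frame: the origin (TCP) lies between the finger pads; the fingertips stand bot.tcp_to_tips ahead of it and the grasp point (between the pads) is the TCP (bot.tcp_to_tips is the distance from the TCP to the fingertips, in m); z points along the fingers, y is the line along which they close (so a half turn about z gives the same grasp; the last joint's range is limited). The gripper opens to 85 mm and grips with 20 to 120 N. Pads are 22 mm wide; open, the fingers measure 114 mm over their backs; the gripper's body (76 mm by 85 mm) begins 54 mm behind the grasp point. The pads swing forward as they close: fully open they stand 13 mm farther back than shut.
Start: joints at [-1.281, 0.521, -0.036, 1.599, 0.021, 1.021, -0.113], TCP at [0.22, 0.585, 0.221] pointing down, gripper open.
Joint ranges: [-2.91, 2.91], [-0.3, 2.13], [-1.5, 1.42], [0.17, 2.43], [-1.26, 4.41], [0.16, 1.93], [-2.52, 2.52]. Speed limits (rad/s): [1.89, 1.89, 2.39, 2.39, 3.01, 3.01, 3.01].

## Interface

Orientations are given as [roll, pitch, yaw] about the fixed x, y, z axes, in that order (R = Rz(yaw) Ry(pitch) Rx(roll)).
In Python, from workcell import telemetry, grab_frame, bot gives the robot as it stands. The module is installed in compiled form; this text tells all that it offers.
- The arm moves only by the shell command python3 -m crank 'ROWS' [FORCE]. ROWS is text: rows parted by semicolons, each of 7 numbers parted by spaces: the finger opening in m, from 0 to 0.0854, then the shift along the tool's x, y, z in m, then the turn, a rotation vector about the tool's x, y, z in degrees. A call has exactly 8 rows; each row shifts and turns the commanded pose from where the row before left it, along the tool's axes as they then stand; what a row does not reach is not made up. A row lasts 1/12 s, in which the tool goes at most 41.7 mm and 7.16 degrees, less where a joint would pass 70% of its speed; a pose out of reach is approached as far as the arm can. A call with a gripper value outside its range is refused whole. The fingers move at their own pace and stop on an object; FORCE is the grip in N (left out, the last holds). Time passes only in rows, so rows that do not move let the fingers close, or fill a call up. It gives the time, the measured TCP pose, the force, the opening and the grip force at its end, in the units of the state.
- telemetry.observe(): the state, without advancing time (a new reading comes with each control period).
- grab_frame(name): name is "scene" or "top"; returns a dict with "pixels" (420x560x3 uint8, red, green, blue), "depth" (420x560 float32, m along the optical axis (not along the pixel's ray), 0 where there is no reading), "vertical_fov" (degrees; the focal length in pixels is half the picture's height over the tangent of half this angle, whatever the lens; pixels are square), "cx", "cy" (the principal point, pixels), "R" (3x3) and "t" (3): a world point X has camera coordinates R X + t. Camera axes: x right, y down, z forward; pixel columns grow to the right and rows downward; lengths in m; the calibration is good to about 2 mm. A picture is of the moment at which its call begins.
- bot.job_done(): hands the job in; it is judged then, once.
The state is a dict: "clock": time; "qpos": joint angles; "qd": joint speeds; "joint_efforts": joint torques, N m; "position": TCP position; "tool_rot": TCP orientation; "force": force on the tool from outside, world axes, zero at the start; "moment": the same for the moment, N m; "grip_width": finger opening in m; "finger_force": force on a finger pad.
Only numpy, scipy, OpenCV 4.12 (cv2) and the standard library are available. Lean on these libraries where they do the work, as an engineer would, in place of code of your own. Each camera call takes 0.05 s, during which the arm holds its last target. There are 200 camera calls.

## Task

Get the ratchet ready for the footswitch nuts: pull the deep socket with the blue band up off its stud on the socket rail and fit it on the drive of the ratchet that lies drive-up in its tool tray. Nobody knows which way round the square drive was left, so feel for it with the socket and, once it slips over, push it gently past the sprung ball until it clicks fully home against the ratchet head. Don't force it, let go once it is on, and leave the other sockets on their studs and everything else on the bench where it is.

Things in the scene. Friction and masses are not known exactly. Their poses are not given: they have to be found in the camera images.
- blue_socket_center (a point): centre of the deep socket to fit: upright chromed tube 24 mm in diameter, 78 mm long, about 0.17 kg, blue band 60 to 72 mm above its lower end. z up its axis, x and y square to the sides of its bore. In the lower end a square bore 13.7 mm wide, 17 mm deep, with a groove for the ball all round, 5 to 11 mm up. It starts on one of the rail's studs, lower end 18 mm above the bench
- rail: socket rail fixed on a plywood strip 70 by 250 mm; origin on the bench at its middle, y along the row. Four studs 12.7 mm square, 16 mm tall, square to the rail, at y = -72, -24, 24, 72 mm, on black clips whose tops are 18 mm above the bench. Each stud has a sprung ball that holds a socket: a straight upward pull of about 6 to 12 N frees it
- drive_base (a point): foot of the ratchet's drive, on its axis at the flat top of the head, 36 mm above the bench, where a seated socket's lower end rests. z up, x along the handle. The steel drive is 12.7 mm square, 16 mm tall, its edges chamfered 0.6 mm under a cone 2.5 mm tall, 11 to 8 mm wide. It was left turned 13 to 77 degrees from square with x, which this reading does not show (a drag of 0.05 N m holds it)
- red_socket_center (a point): centre of the bystander socket with a red band, 23 mm in diameter, 78 mm long, on a stud of the rail 48 mm or more from the others
- yellow_socket_center (a point): centre of the bystander socket with a yellow band, 25 mm in diameter, 78 mm long, on a stud of the rail
- green_socket_center (a point): centre of the bystander socket with a green band, 26 mm in diameter, 78 mm long, on a stud of the rail
- pedal: bystander: bare aluminium effects pedal 60 by 112 by 30 mm, with three clear blue-lit knobs and a footswitch; origin under its middle
- parts_case: bystander: clear compartment case of jacks and nuts, 75 by 110 by 32 mm; origin under its middle
- carton: bystander: small red and white carton, 50 by 70 by 28 mm; origin under its middle
- screwdriver: bystander: red-handled screwdriver lying on the bench
- ratchet: the ratchet, fixed in a dark foam tray 318 by 104 mm, top 22 mm above the bench; origin below the drive, x along the handle, head 43 mm wide. Over 8 degrees off square, a socket stops on the drive's corners, 13 mm above home; squared up, it sinks 3 mm more, onto the drive's sprung ball, 2 mm proud on one side; 7 to 12 N takes it over, and it snaps home over the last 2 mm. Push under 20 N

How it is judged:
On the way, in this order (a step that is already met when the one before it is completed fails the run):
1. the blue-banded socket is pulled up off its stud, clear of the rail (z of blue_socket_center in the frame of rail above 0.08 m), for 0.1 s.
2. the blue-banded socket is on the ratchet's drive past the click, its lower end within 1.5 mm of the head (horizontal distance between blue_socket_center and drive_base below 0.004 m and z of blue_socket_center in the frame of drive_base below 0.0405 m), for 0.2 s.
At the end, for the whole second after the job is handed in: The blue-banded socket stands straight (within 4 degrees) on the ratchet's drive with its centre within 4 mm of the drive's axis and its lower end no more than 1.5 mm above the ratchet head (past the click), released; the other three sockets are on their studs within 6 mm of where they were (all of step 2 and angle between blue_socket_center's own z axis and vertical below 0.07 rad and distance of each of red_socket_center, yellow_socket_center, green_socket_center from where it was at the start of the episode below 0.006 m); the robot touches nothing.
It fails at once if the socket is forced on the ratchet: the forces of all its contacts with it add up to more than 50 N (a push of some 30 N) (contact force between blue_socket and ratchet above 50 N).
It fails at once if another socket on the rail is moved by more than 10 mm (distance of any of red_socket_center, yellow_socket_center, green_socket_center from where it was at the start of the episode above 0.01 m).
It fails at once if the pedal, the parts case, the carton or the screwdriver is moved by more than 20 mm (distance of any of pedal, parts_case, carton, screwdriver from where it was at the start of the episode above 0.02 m).
It also fails if it takes over 51 s, if anything falls off the work surface, if the arm or the gripper's body presses on something with over 40 N, if the wrist force passes 120 N, or if a joint passes its speed limit or range.

## Working session

There is one attempt and no reset: what is moved stays moved. The work goes in short steps, Python scripts to look and compute and a shell command to move; the robot and the scene stay as the last step left them, time stands still between calls to the robot, and variables do not carry over. Pictures are saved under pics/ and viewed, at most 10 in all, crops included, and the job is handed in when it is done.

```bash
mkdir -p pics; cat > h.py <<'E'
import numpy as np,cv2
from workcell import telemetry,grab_frame,bot
def pt(f,u,v,z=None):
    fl=210/np.tan(np.radians(f["vertical_fov"])/2)
    r=np.array([(u-f["cx"])/fl,(v-f["cy"])/fl,1.]);R,t=np.array(f["R"]),np.array(f["t"])
    c=-R.T@t
    d=R.T@r
    s=(z-c[2])/d[2] if z is not None else f["depth"][int(v),int(u)]
    return c+d*s
E
python3 - <<'E'
from h import *
for n in("top","scene"):
    f=grab_frame(n);np.savez("f_"+n,**f)
    cv2.imwrite(f"pics/{n}0.png",cv2.resize(f["pixels"][:,:,::-1],(800,600),interpolation=cv2.INTER_CUBIC))
    print(n,-np.array(f["R"]).T@f["t"])
s=telemetry.observe();print(s,bot.tcp_to_tips)
E
```

```text
top [0.40892133 0.10766692 1.03370427]
scene [ 1.02747281 -0.2050237   0.9993701 ]
{'clock': 0.1, 'qpos': array([-1.28120118,  0.52193164, -0.03629158,  1.59995344,  0.02119108,
        1.02113348, -0.11279881]), 'qd': array([-0.00099964, -0.0004221 ,  0.00184151, -0.00157615,  0.00033567,
        0.00084489,  0.00063801]), 'joint_efforts': array([ 4.06498031e-03, -9.28486633e+01,  1.98429823e+00, -3.70533442e+01,
        1.81865192e-02,  5.21640279e-03,  3.81846448e-06]), 'position': array([0.21998855, 0.58465768, 0.22079702]), 'tool_rot': array([-3.14055480e+00,  8.47241808e-05,  2.78175206e+00]), 'force': array([-0.01788742, -0.16087622, -0.90929403]), 'moment': array([ 0.05090106,  0.02682757, -0.00195934]), 'finger_force': 0.0, 'grip_width': 0.08534594342039636} 0.019
```

View pics/top0.png

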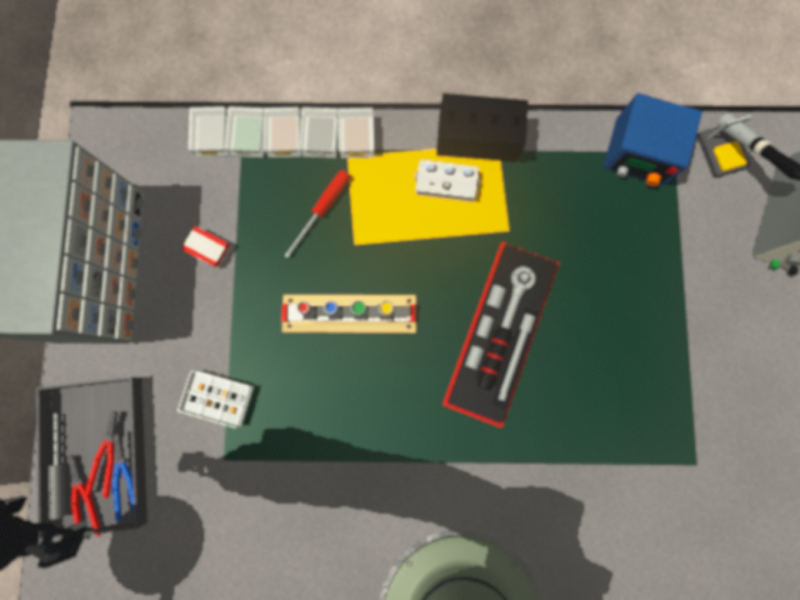

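View pics/scene0.png

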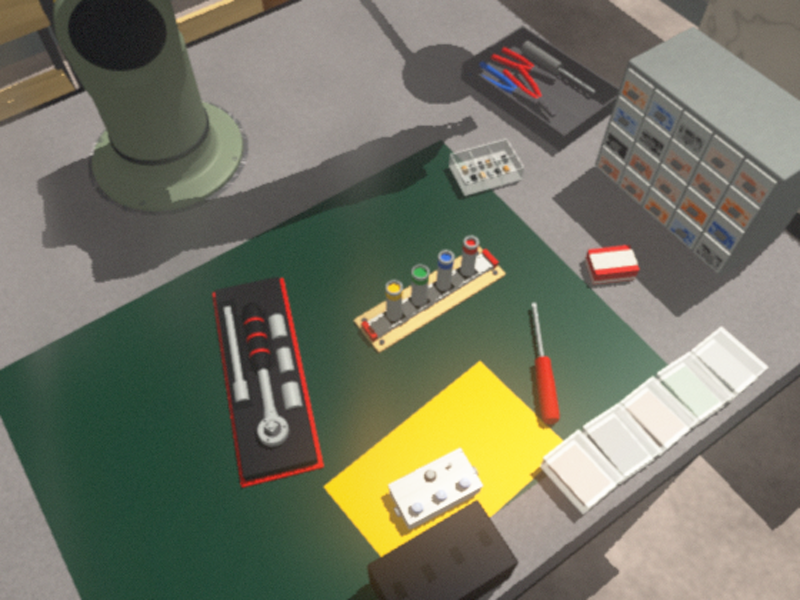

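The top view shows the rail with red, blue, green and yellow sockets at about (304,309), (331,309), (358,309) and (386,309), and the drive at (522,277) in the 800x600 picture. The scene view shows blue at (446,258) and the drive at (271,430). I'll enlarge these.

```bash
python3 - <<'E'
import numpy as np,cv2
t=np.load("f_top.npz")["pixels"][:,:,::-1];s=np.load("f_scene.npz")["pixels"][:,:,::-1]
def c(i,u,v,w=50,h=37): return cv2.resize(i[v-h:v+h,u-w:u+w],(400,296),interpolation=cv2.INTER_CUBIC)
a=np.vstack([np.hstack([c(t,245,219),c(t,366,194,25,18)]),np.hstack([c(s,300,196),c(s,190,300,25,18)])])
cv2.imwrite("pics/c1.png",a)
E
```

```text
(no output)
```

View pics/c1.png

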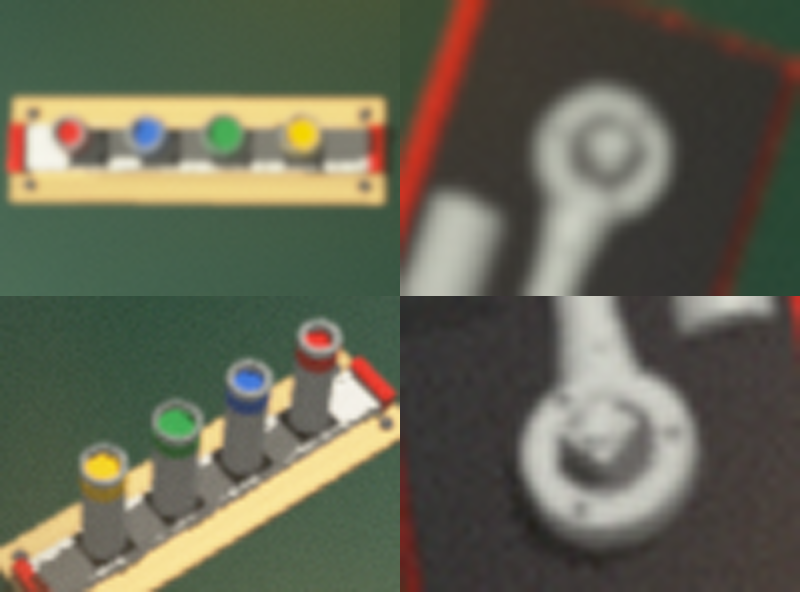

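```bash
python3 - <<'E'
from h import *
T=dict(np.load("f_top.npz"));S=dict(np.load("f_scene.npz"))
for n,p,q in[("red",(69,133),(319,40)),("blue",(147,133),(249,82)),("green",(224,133),(176,126)),("yel",(302,134),(102,169))]:
    print(n,pt(T,195+p[0]/4-.4,182+p[1]/4-.4,.096),pt(S,250+q[0]/4-.4,159+q[1]/4-.4,.096))
print("tip",pt(T,341+608/8-.45,176+148/8.22-.45,.0545),pt(S,165+605/8-.45,282+135/8.22-.45,.0545))
print("head",pt(T,341+603/8-.45,176+150/8.22-.45,.036),pt(S,165+609/8-.45,282+153/8.22-.45,.036))
for p in[(10,97),(386,97),(386,205),(8,205)]:print("rail",pt(T,195+p[0]/4-.4,182+p[1]/4-.4,.01))
# handle direction: top px from 800x600
for p in[(503,243),(559,262),(444,404),(502,426)]:print("tray",pt(T,p[0]*.7,p[1]*.7,.022))
print(T["depth"][215,231],pt(T,232,215),pt(T,366,194),pt(T,200,210))
E
```

```text
red [0.52957543 0.2770092  0.096     ] [0.53220643 0.27786753 0.096     ]
blue [0.5300102  0.22900368 0.096     ] [0.53288469 0.22970314 0.096     ]
green [0.53043922 0.18163196 0.096     ] [0.53367755 0.18073559 0.096     ]
yel [0.53025393 0.1336555  0.096     ] [0.53363463 0.133016   0.096     ]
tip [ 0.59522785 -0.24329022  0.0545    ] [ 0.65860407 -0.03713581  0.0545    ]
head [ 0.59808089 -0.24824646  0.036     ] [ 0.65586802 -0.03555192  0.036     ]
rail [0.56474065 0.33322964 0.01      ]
rail [0.56701295 0.07978723 0.01      ]
rail [0.49420934 0.07945171 0.01      ]
rail [0.49188146 0.3314854  0.01      ]
tray [ 0.66429895 -0.08410582  0.022     ]
tray [ 0.62854309 -0.18852012  0.022     ]
tray [0.3646178  0.02833895 0.022     ]
tray [ 0.32686623 -0.07563837  0.022     ]
0.94796044 [0.5301501  0.22788652 0.09213713] [ 0.59308254 -0.11284379  0.05353629] [0.55426774 0.32607667 0.00464   ]
```

```bash
python3 - <<'E'
from h import *
T=dict(np.load("f_top.npz"));S=dict(np.load("f_scene.npz"))
print("tip",pt(T,341+208/8-.45,176+148/8.22-.45,.0545),pt(S,165+205/8-.45,282+135/8.22-.45,.0545))
print("head",pt(T,341+203/8-.45,176+150/8.22-.45,.036),pt(S,165+209/8-.45,282+153/8.22-.45,.036))
s=telemetry.observe()
from scipy.spatial.transform import Rotation as R
r=R.from_euler('xyz',s['tool_rot']).as_matrix();print(r.round(3))
for q in([.5315,.2294,.25],[.5315,.2294,.08]):print((r.T@(np.array(q)-s['position'])).round(4))
E
```

```text
tip [ 0.59408555 -0.11407871  0.0545    ] [ 0.60267787 -0.11726234  0.0545    ]
head [ 0.59691679 -0.11660512  0.036     ] [ 0.59898773 -0.11704957  0.036     ]
[[-0.936  0.352 -0.   ]
 [ 0.352  0.936 -0.001]
 [-0.    -0.001 -1.   ]]
[-0.4167 -0.2228 -0.0289]
[-0.4166 -0.2227  0.1411]
```

```bash
python3 -m crank '0.0854 -0.035 -0.0186 0 0 0 0;0.0854 -0.035 -0.0186 0 0 0 0;0.0854 -0.035 -0.0186 0 0 0 0;0.0854 -0.035 -0.0186 0 0 0 0;0.0854 -0.035 -0.0186 0 0 0 0;0.0854 -0.035 -0.0186 0 0 0 0;0.0854 -0.035 -0.0186 0 0 0 0;0.0854 -0.035 -0.0186 0 0 0 0'
python3 -m crank '0.0854 -0.034 -0.0185 0 0 0 0;0.0854 -0.034 -0.0185 0 0 0 0;0.0854 -0.034 -0.0185 0 0 0 0;0.0854 -0.034 -0.0185 0 0 0 0;0.0854 0 0 0 0 0 7;0.0854 0 0 0 0 0 7;0.0854 0 0 0 0 0 7;0.0854 0 0 0 0 0 7'
python3 -m crank '0.0854 0 0 0 0 0 7;0.0854 0 0 0 0 0 7;0.0854 0 0 0 0 0 7;0.0854 0 0 0 0 0 7;0.0854 0 0 0 0 0 7;0.0854 0 0 0 0 0 6.4;0.0854 0 0 0 0 0 0;0.0854 0 0 0 0 0 0'
```

```text
clock: 0.77
position: [0.4306, 0.3453, 0.2212]
tool_rot: [-3.141, -0.0, 2.782]
force: [1.6, 1.0, -0.6]
grip_width: 0.0855
finger_force: 0.0
clock: 1.43
position: [0.5309, 0.2295, 0.221]
tool_rot: [-3.141, -0.0, 2.286]
force: [-0.4, 1.3, -0.3]
grip_width: 0.0854
finger_force: 0.0
clock: 2.1
position: [0.5308, 0.23, 0.221]
tool_rot: [-3.141, 0.001, 1.574]
force: [0.2, 0.2, 0.2]
grip_width: 0.0854
finger_force: 0.0
```

```bash
python3 -m crank '0.0854 0 0 0.025 0 0 0;0.0854 0 0 0.025 0 0 0;0.0854 0 0 0.025 0 0 0;0.0854 0 0 0.025 0 0 0;0.0854 0 0 0.025 0 0 0;0.0854 0 0 0.022 0 0 0;0.0854 0 0 0 0 0 0;0.0854 0 0 0 0 0 0'
python3 -m crank '0.04 0 0 0 0 0 0;0.04 0 0 0 0 0 0;0.03 0 0 0 0 0 0;0.026 0 0 0 0 0 0;0.02 0 0 0 0 0 0;0.02 0 0 0 0 0 0;0.02 0 0 0 0 0 0;0.02 0 0 0 0 0 0' 40
```

```text
clock: 2.77
position: [0.5306, 0.2296, 0.074]
tool_rot: [-3.14, 0.001, 1.573]
force: [1.1, 0.4, -0.0]
grip_width: 0.0851
finger_force: 0.0
clock: 3.43
position: [0.5313, 0.2302, 0.075]
tool_rot: [3.141, -0.001, 1.571]
force: [-2.9, 0.4, 9.2]
grip_width: 0.0219
finger_force: 38.7
```

```bash
python3 -m crank '0.02 0 0 0 0 0 0;0.02 0 0 -0.003 0 0 0;0.02 0 0 -0.003 0 0 0;0.02 0 0 -0.003 0 0 0;0.02 0 0 -0.005 0 0 0;0.02 0 0 -0.01 0 0 0;0.02 0 0 -0.02 0 0 0;0.02 0 0 -0.02 0 0 0' 60
python3 -m crank '0.02 0 0 -0.02 0 0 0;0.02 0 0 -0.02 0 0 0;0.02 0 0 -0.02 0 0 0;0.02 0 0 -0.01 0 0 0;0.02 0 0 0 0 0 0;0.02 0 0 0 0 0 0;0.02 0 0 0 0 0 0;0.02 0 0 0 0 0 0'
python3 - <<'E'
from h import *
for n in("top","scene"):
    f=grab_frame(n);np.savez("g_"+n,**f)
a,b=[np.load(f"g_{n}.npz")["pixels"][:,:,::-1] for n in("top","scene")]
s=telemetry.observe();print(s['position'],s['tool_rot'],s['force'],s['moment'],s['grip_width'])
cv2.imwrite("pics/c2.png",np.hstack([cv2.resize(a[160:270,170:270],(400,440)),cv2.resize(b[120:230,250:350],(400,440))]))
E
```

```text
clock: 4.1
position: [0.5306, 0.2297, 0.1393]
tool_rot: [-3.141, 0.001, 1.57]
force: [0.5, 0.2, -1.2]
grip_width: 0.0217
finger_force: 55.7
clock: 4.77
position: [0.5304, 0.2298, 0.2072]
tool_rot: [-3.14, 0.001, 1.571]
force: [-0.6, 0.2, -2.0]
grip_width: 0.0212
finger_force: 55.7
[0.53066011 0.22974026 0.20741319] [-3.14041887e+00  8.86182393e-04  1.57044388e+00] [ 0.59152206 -0.74344838 -1.90994267] [-0.02019896 -0.01627514  0.00933802] 0.021024482321574077
```

View pics/c2.png

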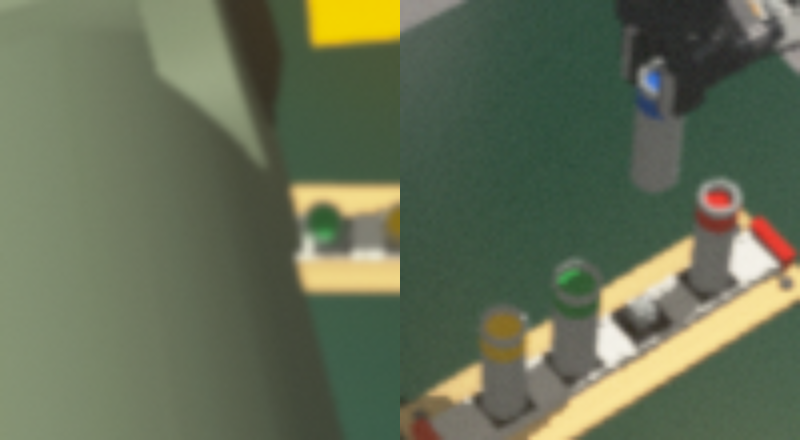

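The socket is off its stud and hanging straight in the fingers, at about (655,130) in the crop. The other three are still on the rail. Next I carry it over the drive.

```bash
python3 -m crank '0.02 -0.02 0.004 0 0 0 0;0.02 -0.035 0.007 0 0 0 0;0.02 -0.035 0.007 0 0 0 0;0.02 -0.035 0.007 0 0 0 0;0.02 -0.035 0.007 0 0 0 0;0.02 -0.035 0.007 0 0 0 0;0.02 -0.035 0.007 0 0 0 0;0.02 -0.035 0.007 0 0 0 0'
python3 -m crank '0.02 -0.035 0.007 0 0 0 0;0.02 -0.03 0.0055 0 0 0 0;0.02 -0.0163 0.0029 0.02 0 0 0;0.02 0 0 0.02 0 0 0;0.02 0 0 0.02 0 0 0;0.02 0 0 0.01 0 0 0;0.02 0 0 0 0 0 0;0.02 0 0 0 0 0 0'
python3 - <<'E'
from h import *
for n in("top","scene"):
    f=grab_frame(n);np.savez("g_"+n,**f)
a,b=[np.load(f"g_{n}.npz")["pixels"][:,:,::-1] for n in("top","scene")]
s=telemetry.observe();print(s['position'],s['tool_rot'],s['force'],s['moment'],s['grip_width'],s['qpos'])
cv2.imwrite("pics/c3.png",np.hstack([cv2.resize(a[150:240,320:410],(360,360)),cv2.resize(b[240:330,145:235],(440,440),interpolation=cv2.INTER_CUBIC)[:360]]))
E
```

```text
clock: 5.53
position: [0.5838, -0.0368, 0.2079]
tool_rot: [-3.141, 0.0, 1.571]
force: [0.7, -0.1, -1.4]
grip_width: 0.0209
finger_force: 55.7
clock: 6.2
position: [0.5992, -0.1163, 0.1383]
tool_rot: [-3.141, 0.0, 1.571]
force: [-1.0, -0.9, -1.4]
grip_width: 0.0213
finger_force: 55.7
[ 0.59985241 -0.11637411  0.1393703 ] [3.14028334e+00 2.47648386e-04 1.57074621e+00] [-0.46923488 -0.14446426 -1.26791122] [-0.05308367 -0.03215751 -0.0092366 ] 0.021184584917173576 [-0.14097762  0.62248362  0.3500792   1.72745973 -0.27223569  0.83830774
  0.33162699]
```

View pics/c3.png

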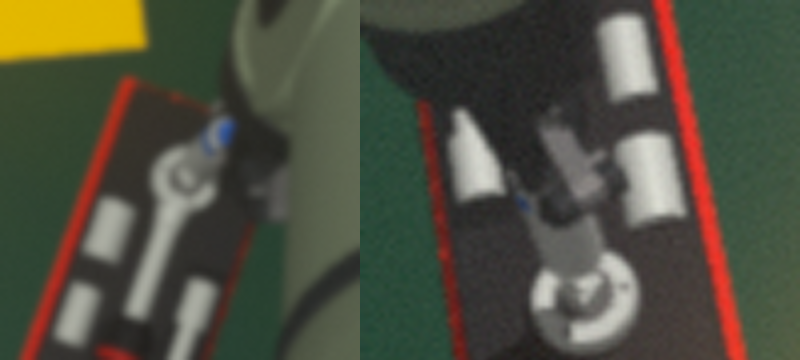

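The crop shows the socket hanging above the head, with its lower rim near (575,270) and the drive at (585,295). I'll overlay the predicted outlines to check the alignment.

```bash
python3 - <<'E'
from h import *
def pj(f,X):
    fl=210/np.tan(np.radians(f["vertical_fov"])/2);c=np.atleast_2d(X)@f["R"].T+f["t"]
    return np.c_[f["cx"]+fl*c[:,0]/c[:,2],f["cy"]+fl*c[:,1]/c[:,2]]
a=np.linspace(0,2*np.pi,120);o=[]
for n,(u,v) in(("top",(366,190)),("scene",(192,298))):
    f=dict(np.load(f"g_{n}.npz"));w=25;k=16
    im=cv2.resize(f["pixels"][v-w:v+w,u-w:u+w,::-1],None,fx=k,fy=k,interpolation=cv2.INTER_CUBIC)
    im=cv2.resize(im,(400,400));k=8
    for (x,y,z,r,col) in[(.5993,-.1164,.082,.012,(0,255,255)),(.598,-.1167,.036,.0215,(0,255,0)),(.598,-.1167,.0520,.004,(255,0,255))]:
        P=(pj(f,np.c_[x+r*np.cos(a),y+r*np.sin(a),0*a+z])-[u-w,v-w]+.5)*k
        for p in P:cv2.circle(im,tuple(int(q) for q in p),0,col,1)
    o.append(im)
cv2.imwrite("pics/c4.png",np.hstack(o))
E
```

```text
(no output)
```

View pics/c4.png

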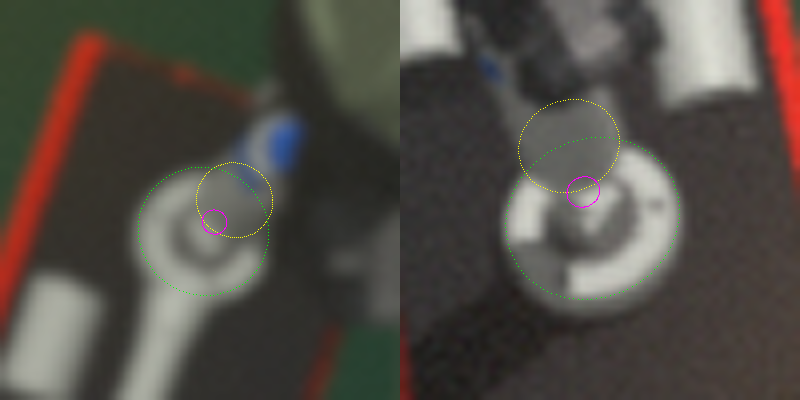

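```bash
python3 -m crank '0.02 0 -0.0013 0.006 0 0 3;0.02 0 0 0.006 0 0 0;0.02 0 0 0.006 0 0 0;0.02 0 0 0.005 0 0 0;0.02 0 0 0.003 0 0 0;0.02 0 0 0 0 0 0;0.02 0 0 0 0 0 0;0.02 0 0 0 0 0 0'
python3 -m crank '0.02 0 0 0.001 0 0 0;0.02 0 0 0.001 0 0 0;0.02 0 0 0.001 0 0 0;0.02 0 0 0 0 0 0;0.02 0 0 0 0 0 0;0.02 0 0 0 0 0 0;0.02 0 0 0 0 0 0;0.02 0 0 0 0 0 0'
```

```text
clock: 6.97
position: [0.5981, -0.1165, 0.1125]
tool_rot: [3.141, 0.0, 1.518]
force: [0.5, 0.2, -1.3]
grip_width: 0.0212
finger_force: 55.7
clock: 7.63
position: [0.598, -0.1164, 0.1093]
tool_rot: [3.142, 0.0, 1.518]
force: [-0.2, 0.0, -1.1]
grip_width: 0.0211
finger_force: 55.7
```

```bash
python3 -m crank '0.02 0 0 0.001 0 0 0;0.02 0 0 0.001 0 0 0;0.02 0 0 0 0 0 0;0.02 0 0 0 0 0 0;0.02 0 0 0 0 0 0;0.02 0 0 0 0 0 0;0.02 0 0 0 0 0 0;0.02 0 0 0 0 0 0'
python3 -m crank '0.02 0 0 0.001 0 0 0;0.02 0 0 0.0005 0 0 0;0.02 0 0 0 0 0 0;0.02 0 0 0 0 0 0;0.02 0 0 0 0 0 0;0.02 0 0 0 0 0 0;0.02 0 0 0 0 0 0;0.02 0 0 0 0 0 0'
```

```text
clock: 8.3
position: [0.598, -0.1164, 0.1073]
tool_rot: [3.142, 0.0, 1.518]
force: [-0.3, 0.0, -2.0]
grip_width: 0.021
finger_force: 55.7
clock: 8.97
position: [0.5984, -0.1165, 0.1063]
tool_rot: [3.141, 0.0, 1.518]
force: [-1.3, -0.0, 5.8]
grip_width: 0.0209
finger_force: 56.6
```

```bash
python3 -m crank '0.02 0 0 0 0 0 -1.5;0.02 0 0 0 0 0 -1.5;0.02 0 0 0 0 0 -1.5;0.02 0 0 0 0 0 -1.5;0.02 0 0 0 0 0 -1.5;0.02 0 0 0 0 0 -1.5;0.02 0 0 0 0 0 0;0.02 0 0 0 0 0 0'; python3 -c "
from h import *;print(telemetry.observe()['moment'])"
```

```text
clock: 9.63
position: [0.5983, -0.1165, 0.1062]
tool_rot: [3.141, 0.0, 1.675]
force: [0.1, 0.3, 6.0]
grip_width: 0.0214
finger_force: 56.5
[ 0.05011484  0.21502747 -0.03303131]
```

```bash
python3 -m crank '0.02 0 0 0 0 0 -1.5;0.02 0 0 0 0 0 -1.5;0.02 0 0 0 0 0 -1.5;0.02 0 0 0 0 0 -1.5;0.02 0 0 0 0 0 -1.5;0.02 0 0 0 0 0 -1.5;0.02 0 0 0 0 0 0;0.02 0 0 0 0 0 0'; python3 -m crank '0.02 0 0 0 0 0 -1.5;0.02 0 0 0 0 0 -1.5;0.02 0 0 0 0 0 -1.5;0.02 0 0 0 0 0 -1.5;0.02 0 0 0 0 0 -1.5;0.02 0 0 0 0 0 -1.5;0.02 0 0 0 0 0 0;0.02 0 0 0 0 0 0'
```

```text
clock: 10.3
position: [0.5983, -0.1165, 0.1061]
tool_rot: [3.141, 0.0, 1.831]
force: [-0.0, 0.5, 4.5]
grip_width: 0.021
finger_force: 56.5
clock: 10.97
position: [0.5977, -0.1165, 0.1055]
tool_rot: [-3.141, -0.0, 1.989]
force: [-1.5, -1.4, -1.7]
grip_width: 0.0214
finger_force: 55.8
```

The force dropped between 15 and 24 degrees, so the bore has found the square. I'll lower gently onto the ball.

```bash
python3 -m crank '0.02 0 0 0.0005 0 0 0;0.02 0 0 0.0005 0 0 0;0.02 0 0 0.0005 0 0 0;0.02 0 0 0 0 0 0;0.02 0 0 0 0 0 0;0.02 0 0 0 0 0 0;0.02 0 0 0 0 0 0;0.02 0 0 0 0 0 0'; python3 -c "
from h import *;print(telemetry.observe()['moment'])"
```

```text
clock: 11.63
position: [0.5979, -0.1164, 0.1043]
tool_rot: [-3.141, -0.0, 1.989]
force: [-2.7, -1.2, -2.4]
grip_width: 0.021
finger_force: 55.7
[-0.42878339  0.74247224 -0.04232062]
```

```bash
python3 -m crank '0.02 0 -0.0004 0 0 0 0;0.02 0 0 0.0005 0 0 0;0.02 0 0 0.0005 0 0 0;0.02 0 0 0 0 0 0;0.02 0 0 0 0 0 0;0.02 0 0 0 0 0 0;0.02 0 0 0 0 0 0;0.02 0 0 0 0 0 0'; python3 -c "
from h import *;print(telemetry.observe()['moment'])"
```

```text
clock: 12.3
position: [0.5976, -0.1164, 0.1033]
tool_rot: [3.142, -0.0, 1.989]
force: [-1.4, -0.8, -2.4]
grip_width: 0.0208
finger_force: 55.7
[-0.21484421  0.30277415 -0.01222082]
```

```bash
python3 -m crank '0.02 0 -0.0003 0 0 0 0;0.02 0 0 0.0005 0 0 0;0.02 0 0 0.0005 0 0 0;0.02 0 0 0 0 0 0;0.02 0 0 0 0 0 0;0.02 0 0 0 0 0 0;0.02 0 0 0 0 0 0;0.02 0 0 0 0 0 0'; python3 -c "
from h import *;print(telemetry.observe()['moment'])"
```

```text
clock: 12.97
position: [0.5973, -0.1167, 0.1023]
tool_rot: [-3.142, 0.0, 1.989]
force: [-0.9, -0.5, -0.6]
grip_width: 0.0208
finger_force: 55.8
[-0.23641917  0.33913217 -0.04641744]
```

```bash
python3 -m crank '0.02 0 0 0.0005 0 0 0;0.02 0 0 0 0 0 0;0.02 0 0 0 0 0 0;0.02 0 0 0 0 0 0;0.02 0 0 0 0 0 0;0.02 0 0 0 0 0 0;0.02 0 0 0 0 0 0;0.02 0 0 0 0 0 0'; python3 -c "
from h import *;print(telemetry.observe()['moment'])"
```

```text
clock: 13.63
position: [0.5973, -0.1167, 0.1018]
tool_rot: [-3.141, -0.0, 1.989]
force: [-3.1, -0.6, 0.0]
grip_width: 0.0214
finger_force: 55.8
[-0.39571952  0.66353097 -0.04427824]
```

```bash
python3 -m crank '0.02 0 0 0.0005 0 0 0;0.02 0 0 0.0003 0 0 0;0.02 0 0 0 0 0 0;0.02 0 0 0 0 0 0;0.02 0 0 0 0 0 0;0.02 0 0 0 0 0 0;0.02 0 0 0 0 0 0;0.02 0 0 0 0 0 0'; python3 -c "
from h import *;print(telemetry.observe()['moment'])"
```

```text
clock: 14.3
position: [0.5973, -0.1167, 0.101]
tool_rot: [-3.141, -0.0, 1.989]
force: [-4.1, -2.1, 0.5]
grip_width: 0.0212
finger_force: 55.9
[-0.47858978  1.06258882  0.03428858]
```

```bash
python3 -m crank '0.02 0 -0.0003 0 0 0 0;0.02 0 0 0.0005 0 0 0;0.02 0 0 0.0005 0 0 0;0.02 0 0 0 0 0 0;0.02 0 0 0 0 0 0;0.02 0 0 0 0 0 0;0.02 0 0 0 0 0 0;0.02 0 0 0 0 0 0'; python3 -c "
from h import *;print(telemetry.observe()['moment'])"
```

```text
clock: 14.97
position: [0.5971, -0.1168, 0.1]
tool_rot: [3.142, 0.0, 1.989]
force: [-1.6, -0.8, -1.5]
grip_width: 0.0209
finger_force: 55.8
[-0.36616317  0.70363732 -0.02323539]
```

```bash
python3 -m crank '0.02 0 -0.0001 0.0005 0 0 0;0.02 0 0 0.0005 0 0 0;0.02 0 0 0 0 0 0;0.02 0 0 0 0 0 0;0.02 0 0 0 0 0 0;0.02 0 0 0 0 0 0;0.02 0 0 0 0 0 0;0.02 0 0 0 0 0 0'; python3 -m crank '0.02 0 0 0.0005 0 0 0;0.02 0 0 0.0005 0 0 0;0.02 0 0 0 0 0 0;0.02 0 0 0 0 0 0;0.02 0 0 0 0 0 0;0.02 0 0 0 0 0 0;0.02 0 0 0 0 0 0;0.02 0 0 0 0 0 0'
```

```text
clock: 15.63
position: [0.597, -0.1168, 0.099]
tool_rot: [3.142, 0.0, 1.989]
force: [-2.3, -0.5, -0.6]
grip_width: 0.0212
finger_force: 55.8
clock: 16.3
position: [0.597, -0.1168, 0.098]
tool_rot: [-3.142, -0.0, 1.989]
force: [-2.5, -1.1, -1.3]
grip_width: 0.0211
finger_force: 55.7
```

```bash
python3 - <<'E'
from h import *
s=telemetry.observe();print(s['position'],s['force'])
o=[]
for n,(u,v) in(("top",(366,190)),("scene",(192,290))):
    f=grab_frame(n);np.savez("g2_"+n,**f);w=25
    o.append(cv2.resize(f["pixels"][v-w:v+w,u-w:u+w,::-1],(400,400),interpolation=cv2.INTER_CUBIC))
cv2.imwrite("pics/c5.png",np.hstack(o))
def pj(f,X):
    fl=210/np.tan(np.radians(f["vertical_fov"])/2);c=f["R"]@X+f["t"]
    return (f["cx"]+fl*c[0]/c[2]-167+.5)*8+400,(f["cy"]+fl*c[1]/c[2]-265+.5)*8
for z in(.036,.042,.046,.049,.054):print(z,pj(f,np.array([.5985+.009,-.1167-.009,z])),pj(f,np.array([.597+.0105,-.117+.006,z])))
E
```

```text
[ 0.59695623 -0.11678632  0.09800372] [-2.52447665 -1.11953072 -1.32779668]
0.036 (np.float64(580.0827519802494), np.float64(330.5869491887388)) (np.float64(631.7591819741278), np.float64(298.59875576152626))
0.042 (np.float64(576.5422676350395), np.float64(321.269311664998)) (np.float64(628.4899657149956), np.float64(289.1633472292033))
0.046 (np.float64(574.1623184619109), np.float64(315.0059020413564)) (np.float64(626.2924448992201), np.float64(282.8209993966884))
0.049 (np.float64(572.3669411285018), np.float64(310.2809340482954)) (np.float64(624.6347293470399), np.float64(278.03660392529264))
0.054 (np.float64(569.354607332958), np.float64(302.3532519374103)) (np.float64(621.8534497189758), np.float64(270.0094477345365))
```

View pics/c5.png

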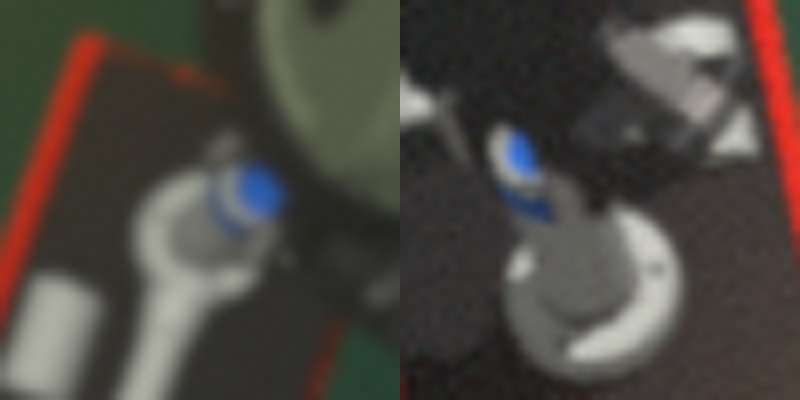

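The crop shows the socket well down over the drive, with its lower rim about 6 mm above the head, near (575,318). It's straight, so I keep going gently.

```bash
python3 -m crank '0.02 0 -0.0002 0.0005 0 0 0;0.02 0 0 0.0005 0 0 0;0.02 0 0 0 0 0 0;0.02 0 0 0 0 0 0;0.02 0 0 0 0 0 0;0.02 0 0 0 0 0 0;0.02 0 0 0 0 0 0;0.02 0 0 0 0 0 0'; python3 -m crank '0.02 0 0 0.0005 0 0 0;0.02 0 0 0.0005 0 0 0;0.02 0 0 0 0 0 0;0.02 0 0 0 0 0 0;0.02 0 0 0 0 0 0;0.02 0 0 0 0 0 0;0.02 0 0 0 0 0 0;0.02 0 0 0 0 0 0'
```

```text
clock: 17.07
position: [0.5968, -0.1169, 0.097]
tool_rot: [3.142, 0.0, 1.989]
force: [-2.1, -0.4, -0.2]
grip_width: 0.0208
finger_force: 55.7
clock: 17.73
position: [0.5967, -0.1169, 0.096]
tool_rot: [-3.141, -0.0, 1.989]
force: [-1.8, -0.6, -5.0]
grip_width: 0.0213
finger_force: 55.5
```

```bash
python3 -m crank '0.02 0 0 0.0005 0 0 0;0.02 0 0 0.0005 0 0 0;0.02 0 0 0 0 0 0;0.02 0 0 0 0 0 0;0.02 0 0 0 0 0 0;0.02 0 0 0 0 0 0;0.02 0 0 0 0 0 0;0.02 0 0 0 0 0 0'; python3 -m crank '0.02 0 0 0.0005 0 0 0;0.02 0 0 0.0005 0 0 0;0.02 0 0 0 0 0 0;0.02 0 0 0 0 0 0;0.02 0 0 0 0 0 0;0.02 0 0 0 0 0 0;0.02 0 0 0 0 0 0;0.02 0 0 0 0 0 0'
```

```text
clock: 18.4
position: [0.5968, -0.1169, 0.095]
tool_rot: [-3.142, -0.0, 1.989]
force: [-1.7, -1.0, -3.7]
grip_width: 0.0211
finger_force: 55.5
clock: 19.07
position: [0.5968, -0.1169, 0.094]
tool_rot: [3.141, 0.0, 1.989]
force: [-1.1, 0.1, -2.6]
grip_width: 0.0214
finger_force: 55.6
```

```bash
python3 -m crank '0.02 0 0 0.0005 0 0 0;0.02 0 0 0.0003 0 0 0;0.02 0 0 0 0 0 0;0.02 0 0 0 0 0 0;0.02 0 0 0 0 0 0;0.02 0 0 0 0 0 0;0.02 0 0 0 0 0 0;0.02 0 0 0 0 0 0'; python3 -m crank '0.02 0 0 0.0004 0 0 0;0.02 0 0 0 0 0 0;0.02 0 0 0 0 0 0;0.02 0 0 0 0 0 0;0.02 0 0 0 0 0 0;0.02 0 0 0 0 0 0;0.02 0 0 0 0 0 0;0.02 0 0 0 0 0 0'
```

```text
clock: 19.73
position: [0.5969, -0.1169, 0.0933]
tool_rot: [3.141, 0.0, 1.989]
force: [0.0, 0.2, -0.3]
grip_width: 0.0209
finger_force: 55.9
clock: 20.4
position: [0.597, -0.1171, 0.0932]
tool_rot: [3.141, 0.0, 1.989]
force: [-1.7, -1.7, 5.7]
grip_width: 0.0213
finger_force: 56.6
```

The contact is 13.4 mm below the first corner contact, so the socket is home. I'll give one small confirming push.

```bash
python3 -m crank '0.02 0 0 0.0003 0 0 0;0.02 0 0 0 0 0 0;0.02 0 0 0 0 0 0;0.02 0 0 0 0 0 0;0.02 0 0 0 0 0 0;0.02 0 0 0 0 0 0;0.02 0 0 0 0 0 0;0.02 0 0 0 0 0 0'
```

```text
clock: 21.07
position: [0.5971, -0.1172, 0.0932]
tool_rot: [3.141, 0.001, 1.989]
force: [-2.1, -0.8, 9.2]
grip_width: 0.021
finger_force: 56.9
```

```bash
python3 -m crank '0.02 0 0 0 0 0 0;0.02 0 0 0 0 0 0;0.03 0 0 0 0 0 0;0.05 0 0 0 0 0 0;0.07 0 0 0 0 0 0;0.085 0 0 0 0 0 0;0.085 0 0 0 0 0 0;0.085 0 0 0 0 0 0' 20; python3 -m crank '0.085 0 0 -0.01 0 0 0;0.085 0 0 -0.02 0 0 0;0.085 0 0 -0.02 0 0 0;0.085 0 0 -0.03 0 0 0;0.085 0 0 -0.03 0 0 0;0.085 0 0 -0.03 0 0 0;0.085 0 0 0 0 0 0;0.085 0 0 0 0 0 0'; python3 - <<'E'
from h import *
o=[]
T=None
for n,(u,v) in(("top",(366,190)),("scene",(192,290))):
    f=grab_frame(n);w=25
    o.append(cv2.resize(f["pixels"][v-w:v+w,u-w:u+w,::-1],(400,400),interpolation=cv2.INTER_CUBIC))
a=np.linspace(0,2*np.pi,120)
fl=210/np.tan(np.radians(f["vertical_fov"])/2)
for z,c in((.036,(0,255,255)),(.114,(0,255,255)),(.041,(255,0,255))):
    C=np.c_[.5972+.012*np.cos(a),-.1168+.012*np.sin(a),0*a+z]@np.array(f["R"]).T+f["t"]
    for p in C:cv2.circle(o[1],(int((f["cx"]+fl*p[0]/p[2]-u+w+.5)*8),int((f["cy"]+fl*p[1]/p[2]-v+w+.5)*8)),0,c,1)
cv2.imwrite("pics/c6.png",np.hstack(o))
E
```

```text
clock: 21.73
position: [0.5968, -0.1169, 0.0924]
tool_rot: [-3.142, -0.0, 1.989]
force: [-0.3, -1.2, 0.5]
grip_width: 0.0848
finger_force: 0.0
clock: 22.4
position: [0.5975, -0.117, 0.2347]
tool_rot: [3.139, 0.001, 1.989]
force: [0.5, 0.5, -0.3]
grip_width: 0.0851
finger_force: 0.0
```

View pics/c6.png

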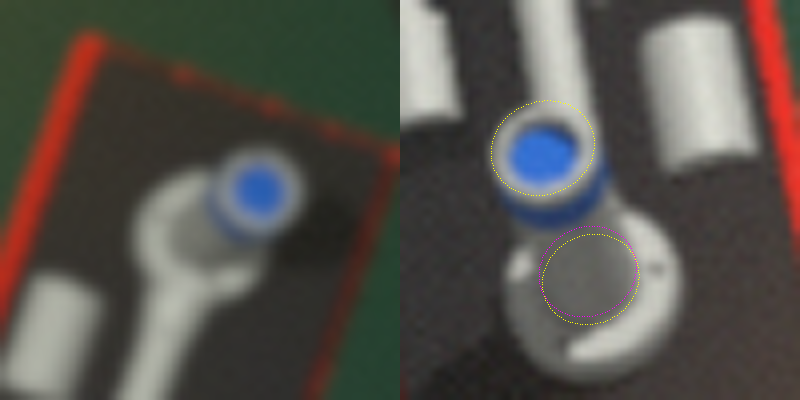

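The last crop shows the blue socket upright on the head. Its rim, at (543,152), matches the prediction for a seated socket, and the gripper is clear.

```bash
python3 -c "
from workcell import bot;print(bot.job_done())"
```

```text
the job is handed in; nothing more can be done
None
```

The blue-banded socket is on the ratchet drive, pushed past the click until it stopped against the head, and released; the job is handed in at about 22 s, but the call returned no verdict.

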